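# Free the glued wrist rest from the desk press

## Robot

A 6-joint arm with a two-finger parallel gripper is mounted at the origin on a cart in front of the work surface, level with it; the furniture and walls round the work are solid. World frame = base frame: x ahead of the robot, y to its left, z up, the work surface at z = 0. Lengths are in m, angles in rad, forces in N, time in s.
With the tool pointing down it reaches from about 0.225 to 0.875 m from the base axis. Payload 3.4 kg.
Tool frame: the origin (TCP) lies at the very end of the fingers, on their centre line; the grasp point (between the pads) lies 19 mm behind it; z points along the fingers, y is the line along which they close (so a half turn about z gives the same grasp; the last joint's range is limited). The gripper opens to 85 mm and grips with 20 to 120 N. Pads are 22 mm wide; open, the fingers measure 114 mm over their backs; the gripper's body (76 mm by 85 mm) begins 54 mm behind the grasp point. The pads swing forward as they close: fully open they stand 13 mm farther back than shut.
Start: joints at [-1.331, 0.276, 1.505, -0, 1.361, -0.121], TCP at [0.203, -0.538, 0.231] pointing down, gripper open.
Joint ranges: [-2.89, 2.89], [-0.75, 2.08], [0.22, 2.7], [-1.18, 4.32], [0.11, 2.71], [-2.7, 2.7]. Speed limits (rad/s): [2.57, 2.57, 3.14, 3.14, 3.14, 3.14].

## Interface

Orientations are given as a unit quaternion [w, x, y, z].
In Python, from rig import readout, vision, manip gives the robot as it stands.
- The arm moves only by the shell command python3 -m handwheel 'ROWS' [FORCE]. ROWS is JSON, a list of rows, each a list of 3 entries, a list of its own where there are three numbers: the shift along the tool's x, y, z in mm, then the turn, a rotation vector about the tool's x, y, z in units of 6 degrees (1.0 is 6 degrees), then the closure, from -1 (fully open) to 1 (shut), so that 0 is half open. A call has 1 to 20 rows; each row shifts and turns the commanded pose from where the row before left it, along the tool's axes as they then stand; what a row does not reach is not made up. A row lasts 1/8 s, in which the tool goes at most 62.5 mm and 10.7 degrees, less where a joint would pass 70% of its speed; a pose out of reach is approached as far as the arm can. A call is refused whole if a number of a shift passes 62.5 or a number of a turn 1, either way. A call with a gripper value outside its range is refused whole. The fingers move at their own pace and stop on an object; FORCE is the grip in N (left out, the last holds). Time passes only in rows, so rows that do not move let the fingers close. It gives the time, the measured TCP pose, the force, the opening and the grip force at its end, in the units of the state.
- readout.get_state(): the state, without advancing time (a new reading comes with each control period).
- vision.get_image(name): name is "scene" or "top"; returns the picture (420x560x3 uint8, blue, green, red); there is no depth.
- vision.camera_params(name): a dict with "intrinsics" (3x3 intrinsics, pixels), "rvec" (rotation vector, rad) and "tvec" (3), from world to camera coordinates, as OpenCV has them. Camera axes: x right, y down, z forward; pixel columns grow to the right and rows downward; lengths in m; the calibration is good to about 2 mm. A picture is of the moment at which its call begins. camera_params takes no time and is no camera call.
- manip.sign_off(): hands the job in; it is judged then, once.
The state is a dict: "clock": time; "qpos": joint angles; "qd": joint speeds; "effort": joint torques, N m; "position": TCP position; "ee_rot": TCP orientation; "contact_force": force on the tool from outside, world axes, zero at the start; "moment": the same for the moment, N m; "width": finger opening in m; "gripper_force": force on a finger pad.
Only numpy, scipy, OpenCV 4.12 (cv2) and the standard library are available. Lean on these libraries where they do the work, as an engineer would, in place of code of your own. Each camera call takes 0.05 s, during which the arm holds its last target. There are 200 camera calls.

## Task

The glued wooden wrist rest in the desk press is dry. Swing the handle of the jam nut anticlockwise as far as it goes to loosen it, only then wind the handwheel anticlockwise until the platen is at least 16 mm above the wood, and swing the nut handle back clockwise until the nut is tight again so that the platen stays up. After that draw the wrist rest out and lay it flat on the closed notebook, lengthwise along it and not overhanging; leave the other things on the desk where they are.

Things in the scene. Friction and masses are not known exactly. Their poses are not given: they have to be found in the camera images.
- press: small grey screw press, fixed. Origin on the desk under the screw axis. Bed: press x -75 to +45 mm, 180 mm along y, top at z = 16 mm. Two 20 mm pillars at y = +-70 mm carry a bridge 42 mm (x) by 168 mm (y), z = 86 to 110 mm, with nuts on the pillars to 117 mm. Its -x side is open: the wrist rest sticks out there and is drawn out along -x
- wheel_center (a point): centre of the black handwheel on the screw: solid disc 66 mm across (67 over its ribs), 18 mm thick, this point half-way up; axis vertical, can be gripped across from above at any yaw. Rises 7.64 mm per rad turned anticlockwise (from above) and stays where left; the 13 mm stem end stands 4 mm above it. 152 mm above the desk when the platen is on the wood
- wheel_part (a joint): angle of the handwheel (rad): 0 with the platen touching the 28 mm thick wrist rest, grows anticlockwise seen from above (platen rises), stop at 3.4. Friction about 0.12 N m; starts between 0.1 and 0.5
- platen_part (a joint): height of the platen's lower face above the wrist rest's top as it lies in the press (m): 0.00764 x wheel angle. The platen is an aluminium plate 70 mm (press x) by 104 mm (y) by 10 mm under the bridge
- nut_grip (a point): middle of the black upright round grip on the jam nut's arm: 15 mm across, 34 mm tall (17 mm each way from this point), 84 mm from the screw axis. The arm, a 9 mm bar 14 mm below this point, lies over the bridge and under the wheel; tight, it points 0.55 rad clockwise of the press's +x axis, and this point is about 131 mm above the desk
- nut_part (a joint): angle of the jam nut (rad): 0 tight down on the bridge, grows anticlockwise seen from above, stop at 1.1 (loose). The nut and its grip rise 7.64 mm per radian. Friction about 0.10 N m; the nut does not itself block the wheel. It stays where it is left
- rest_center (a point): centre of the loose wooden wrist rest, two glued boards, dark below, light above: 160 (x) by 54 (y) by 28 mm (z), about 0.16 kg. At first it lies on the press bed, its centre 40 mm to the -x side of the screw axis and its x along the press's; about 85 mm stick out past the platen, the last 45 mm past the bed: grip it there across its 54 mm, 95 mm or more from the screw axis
- notebook_top (a point): centre of the upper face of the closed dark notebook, fixed on the desk: 211 mm (its x) by 149 mm (its y) by 14 mm thick; this point is 14 mm above the desk
- mug_black: loose black mug, 92 mm tall, bystander; its cup is 84 mm across, centred 18 mm along the body's +y from the origin, handle to -y (60 mm from the origin)
- mug_tea: loose pale mug, 94 mm tall, bystander; its cup is 90 mm across, centred 19 mm along the body's +y from the origin, handle to -y (64 mm from the origin)
- stapler: loose stapler, 38 (x) by 151 (y) by 52 mm tall, bystander; origin under its middle
- screwdriver: loose screwdriver, 172 mm long along its y, 26 mm tall, bystander; origin under its middle

How it is judged:
On the way, in this order (a step that is already met when the one before it is completed fails the run):
1. the jam nut is loosened (at least 0.9 rad) with the handwheel not yet turned and the wrist rest still in the press (value of joint nut_part above 0.9 rad and distance of wheel_center from where it was at the start of the episode below 0.003 m and distance of rest_center from where it was at the start of the episode below 0.015 m), for 0.1 s.
2. the platen is wound up at least 15 mm above the wood with the nut loose (value of joint platen_part above 0.015 m and value of joint nut_part above 0.6 rad and distance of rest_center from where it was at the start of the episode below 0.02 m), for 0.2 s.
3. the jam nut is tight again with the platen still up and the wrist rest still in the press (value of joint nut_part below 0.12 rad and value of joint platen_part above 0.015 m and distance of rest_center from where it was at the start of the episode below 0.03 m), for 0.2 s.
At the end, for the whole second after the job is handed in: The jam nut is tight (within 0.12 rad), the platen is at least 15 mm above where the wood lay, and the wrist rest lies still and flat, dark side down, on the notebook: its centre within 28 mm along and 50 mm across of the notebook's centre and its length within 0.3 rad of the notebook's (value of joint nut_part below 0.12 rad and value of joint platen_part above 0.015 m and x of rest_center in the frame of notebook_top between -0.028 and 0.028 m and y of rest_center in the frame of notebook_top between -0.05 and 0.05 m and z of rest_center in the frame of notebook_top between 0.01 and 0.018 m and angle between the x axis of rest_center and the x axis of notebook_top, either way round below 0.3 rad and angle between rest_center's own z axis and vertical below 0.05 rad and linear speed of wrist_rest below 0.02 m/s); the robot touches nothing.
It fails at once if a mug, the stapler or the screwdriver is moved more than 25 mm (distance of any of mug_black, mug_tea, stapler, screwdriver from where it was at the start of the episode above 0.025 m).
It fails at once if a mug is tipped (angle between any of mug_black, mug_tea's own z axis and vertical above 0.35 rad).
It fails at once if the wrist rest is stood on end or turned over (angle between rest_center's own z axis and vertical above 0.6 rad).
It also fails if it takes over 72 s, if anything falls off the work surface, if the arm or the gripper's body presses on something with over 40 N, if the wrist force passes 120 N, or if a joint passes its speed limit or range.

## Working session

There is one attempt and no reset: what is moved stays moved. The work goes in short steps, Python scripts to look and compute and a shell command to move; the robot and the scene stay as the last step left them, time stands still between calls to the robot, and variables do not carry over. Pictures are saved under pics/ and viewed, at most 10 in all, crops included, and the job is handed in when it is done.

```bash
ls; mkdir -p pics; python3 - <<'E'
from rig import readout, vision
import cv2,json
print(readout.get_state())
for n in("scene","top"):
    cv2.imwrite(f"pics/{n}0.png",vision.get_image(n)); print(n,vision.camera_params(n))
E
```

```text
pics
{'clock': 0.0, 'qpos': array([-1.33098643e+00,  2.76577624e-01,  1.50616587e+00,  1.01643801e-05,
        1.36070230e+00, -1.21035450e-01]), 'qd': array([-1.66130906e-04, -1.24557550e-03, -1.51495311e-03, -1.19064807e-03,
       -2.47299628e-04,  7.67366595e-05]), 'effort': array([-1.94870256e-03, -4.16775692e+01, -2.45807683e+01, -3.41001714e-04,
        1.11053512e-02,  8.62497615e-06]), 'position': array([ 0.20286086, -0.53744144,  0.23043658]), 'ee_rot': array([-9.25231892e-04,  9.83767703e-01,  1.79444278e-01, -5.00334099e-05]), 'contact_force': array([ 0.15701358,  0.68435546, -0.54611995]), 'moment': array([-0.00362172, -0.03610651, -0.0144918 ]), 'gripper_force': 0.0, 'width': 0.0853272243906593}
scene {'intrinsics': array([[472.36526688,   0.        , 282.81471382],
       [  0.        , 472.36526688, 199.41891009],
       [  0.        ,   0.        ,   1.        ]]), 'rvec': array([ 2.53354016, -0.12188324,  0.04185304]), 'tvec': array([-0.5865241 , -0.0383362 ,  1.50563815])}
top {'intrinsics': array([[539.58104064,   0.        , 279.40645371],
       [  0.        , 539.58104064, 214.07199621],
       [  0.        ,   0.        ,   1.        ]]), 'rvec': array([ 2.19999666, -2.14726794,  0.09899378]), 'tvec': array([-0.20967068,  0.56399151,  1.77916496])}
```

View pics/scene0.png

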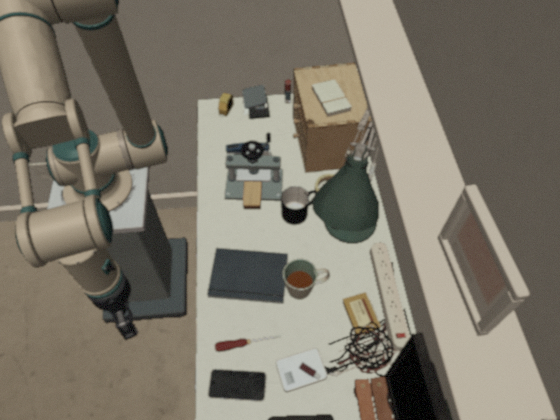

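View pics/top0.png

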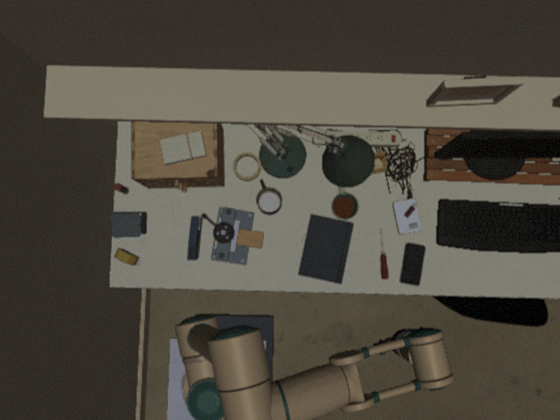

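Scene view: press around (253,170), wheel (253,150), wood (252,193), notebook (248,275). Top view: wheel (224,232), nut grip (205,217), wood (250,239), notebook (327,249). I'll enlarge both.

```bash
python3 - <<'E'
import cv2
a=cv2.imread("pics/top0.png")[185:295,180:360]; b=cv2.imread("pics/scene0.png")[120:220,200:320]
b2=cv2.imread("pics/scene0.png")[230:315,195:335]
g=lambda im,s:cv2.convertScaleAbs(cv2.resize(im,None,fx=s,fy=s,interpolation=cv2.INTER_CUBIC),alpha=1.6,beta=15)
cv2.imwrite("pics/topc.png",g(a,4.4)); cv2.imwrite("pics/scc.png",g(b,6))
E
```

```text
(no output)
```

View pics/topc.png

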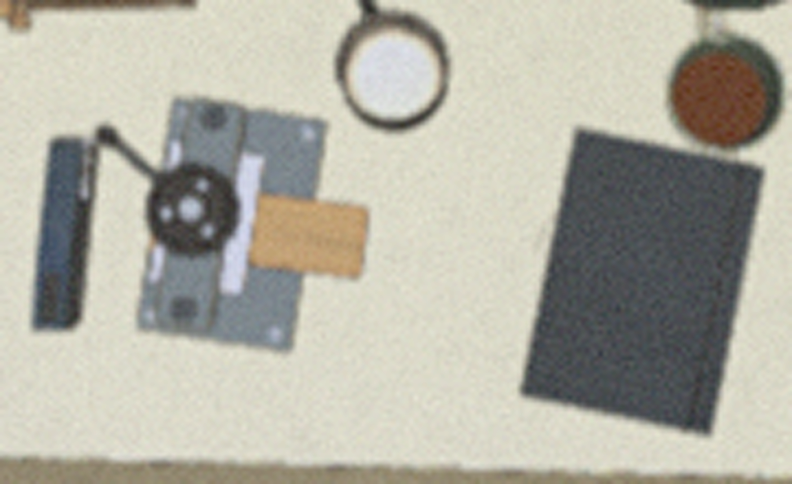

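View pics/scc.png

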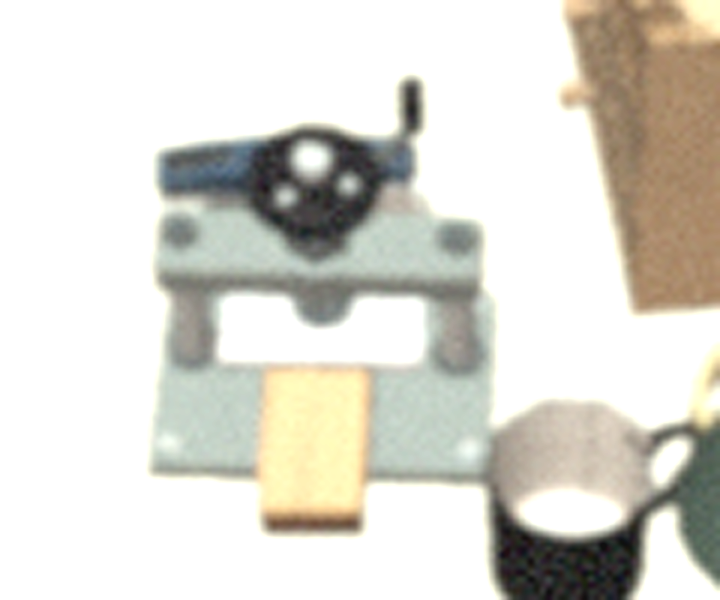

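Top crop: stem (190,208), grip top (106,135), wood end corners (369,207) and (361,277), notebook corners (578,129), (763,170), (711,433), (522,394), pillar nuts (213,116) and (183,308), black mug (393,70), stapler (65,233). Scene crop: stem (311,157), grip from (411,82) to (412,130), wood end top corners (263,517) and (361,515), pillar nuts (179,232) and (459,236). Next I triangulate these.

```bash
cat >h.py <<'E'
from rig import readout, vision
import cv2, numpy as np
from scipy.spatial.transform import Rotation as R
C={n:vision.camera_params(n) for n in("scene","top")}
def P(n):
    c=C[n];r=cv2.Rodrigues(c["rvec"])[0];return c["intrinsics"]@np.c_[r,c["tvec"]]
def tri(pt,ps):
    X=cv2.triangulatePoints(P("top"),P("scene"),np.array(pt,float),np.array(ps,float));return (X[:3]/X[3]).T[0]
def onz(n,p,z):
    M=P(n);H=np.c_[M[:,:2],M[:,2]*z+M[:,3]];q=np.linalg.solve(H,[p[0],p[1],1]);return q[:2]/q[2]
def px(n,X):
    q=P(n)@np.r_[X,1];return q[:2]/q[2]
def tc(p):return (np.array(p)+.5)/4.4-.5+[180,185]
def sc(p):return (np.array(p)+.5)/6-.5+[200,120]
E
python3 - <<'E'
from h import *
np.set_printoptions(precision=4,suppress=True)
pr={"stem":((190,208),(311,157)),"grip":((106,135),(411,82)),"wl":((369,207),(361,515)),"wr":((361,277),(263,517)),"pl":((213,116),(459,236)),"pr":((183,308),(179,232))}
for k,(a,b) in pr.items(): print(k,tri(tc(a),sc(b)))
print("nb tri",tri(tc((578,129)),(287,252)),tri(tc((522,394)),(216,250)),tri(tc((763,170)),(283,300)),tri(tc((711,433)),(209,293)))
zz={"stem":((190,208),.158),"grip":((106,135),.148),"wl":((369,207),.044),"wr":((361,277),.044),"pl":((213,116),.117),"pr":((183,308),.117)}
for k,(a,z) in zz.items(): print(k,onz("top",tc(a),z), onz("scene",sc(pr[k][1]),z))
nb=np.array([onz("top",tc(a),.014) for a in((578,129),(763,170),(711,433),(522,394))]);print("nb",nb,nb.mean(0))
bd=np.array([onz("top",tc(a),.016) for a in((177,97),(328,122),(291,351),(138,328))]);print("bed",bd,bd.mean(0))
for k,a,z in(("mug",(393,70),.09),("stap",(65,233),.05),("stapTop",(68,138),.05),("stapBot",(60,325),.05),("mugtea",(722,90),.09)):print(k,onz("top",tc(a),z))
E
```

```text
stem [ 0.4955 -0.0245  0.1749]
grip [0.5477 0.0388 0.1542]
wl [ 0.5068 -0.1448  0.04  ]
wr [ 0.4558 -0.14    0.0377]
pl [ 0.566  -0.0326  0.1166]
pr [ 0.4267 -0.0157  0.1154]
nb tri [ 0.572  -0.3016  0.0243] [ 0.3694 -0.2641  0.0035] [ 0.5455 -0.4433  0.02  ] [ 0.3468 -0.4058  0.0234]
stem [ 0.4972 -0.0227] [ 0.4945 -0.0098]
grip [0.5481 0.0397] [0.5481 0.0445]
wl [ 0.5077 -0.1448] [ 0.5054 -0.1476]
wr [ 0.4551 -0.1402] [ 0.4567 -0.1442]
pl [ 0.5664 -0.0327] [ 0.5654 -0.0331]
pr [ 0.4277 -0.0157] [ 0.4256 -0.0172]
nb [[ 0.5731 -0.3022]
 [ 0.545  -0.4441]
 [ 0.3446 -0.4071]
 [ 0.3704 -0.2636]] [ 0.4583 -0.3543]
bed [[ 0.59    0.0053]
 [ 0.5736 -0.1108]
 [ 0.3986 -0.0878]
 [ 0.4132  0.0288]] [ 0.4939 -0.0411]
mug [ 0.6062 -0.1611]
stap [0.4824 0.0816]
stapTop [0.5536 0.0821]
stapBot [0.4138 0.0826]
mugtea [ 0.5973 -0.4031]
```

Everything agrees with the text: pillar mean and press origin at about (0.497,-0.024), press +x yaw about 1.448, wood end midpoint 120 mm from the axis, and the grip point at (0.549,0.041) predicted against (0.548,0.039) measured. Heights match within a few mm, except the stem, where glare spoils the scene pixel. I move to above the nut grip.

```bash
cat >>h.py <<'E'
def go(x,y,z,yaw):
    """tool-frame shift (mm), tool z turn (units of 6 deg), from measured pose; turn is to be made after the shift"""
    s=readout.get_state();w,a,b,c=s["ee_rot"];r=R.from_quat([a,b,c,w])
    d=r.inv().apply(np.array([x,y,z])-s["position"])*1e3
    X=r.as_matrix()[:,0];psi=np.arctan2(X[1],X[0]);t=-(yaw-psi);t=(t+np.pi)%(2*np.pi)-np.pi
    print("clock",s["clock"],"pos",s["position"].round(4),"yaw",psi.round(3),"q6",s["qpos"][5].round(2),"w",round(s["width"],4),"gf",round(s["gripper_force"],1),"F",s["contact_force"].round(1),"tilt",r.as_matrix()[:2,2].round(4))
    print("shift mm",d.round(1),"turn",round(t/np.radians(6),2))
E
python3 -m handwheel '[[[33,-26.2,0],[0,0,0],-1],[[33,-26.2,0],[0,0,0],-1],[[33,-26.2,0],[0,0,0],-1],[[33,-26.2,0],[0,0,0],-1],[[33,-26.2,0],[0,0,0],-1],[[33,-26.2,0],[0,0,0],-1],[[33,-26.2,0],[0,0,0],-1],[[33,-26.2,0],[0,0,0],-1],[[33,-26.2,0],[0,0,0],-1],[[33,-26.2,0],[0,0,0],-1],[[33,-26.2,0],[0,0,0],-1],[[33,-26.2,0],[0,0,0],-1],[[33,-26.2,0],[0,0,0],-1],[[33,-26.2,0],[0,0,0],-1],[[33,-26.2,0],[0,0,0],-1],[[33,-26.2,0],[0,0,0],-1],[[0,0,0],[0,0,-1],0],[[0,0,0],[0,0,-1],0],[[0,0,0],[0,0,-1],0],[[0,0,0],[0,0,-1],0]]' 30; python3 -c "
from h import *
go(.5485,.041,.2,.898)"
```

```text
clock: 2.6
position: [0.5487, 0.0407, 0.2307]
ee_rot: [-0.0, 0.924, 0.382, -0.001]
contact_force: [-0.1, -0.0, -0.3]
width: 0.0426
gripper_force: 0.0
clock 2.6 pos [0.5487 0.0407 0.2307] yaw 0.783 q6 0.74 w 0.0426 gf 0.0 F [-0.1 -0.  -0.3] tilt [-0.0012 -0.    ]
shift mm [ 0.1 -0.3 30.7] turn -1.1
```

```bash
python3 -m handwheel '[[[0,0,20],[0,0,-1],0],[[0,0,20],[0,0,-0.1],0],[[0,0,20],[0,0,0],0],[[0,0,20],[0,0,0],0],[[0,0,18],[0,0,0],0],[[0,0,16],[0,0,0],0],[[0,0,0],[0,0,0],1],[[0,0,0],[0,0,0],1],[[0,0,0],[0,0,0],1],[[0,0,0],[0,0,0],1],[[0,0,0],[0,0,0],1]]' 30; python3 - <<'E'
from h import *
go(.5485,.041,.116,.898)
g=lambda im,s:cv2.convertScaleAbs(cv2.resize(im,None,fx=s,fy=s,interpolation=cv2.INTER_CUBIC),alpha=1.5,beta=15)
a=g(vision.get_image("top")[190:290,180:280],4);b=g(vision.get_image("scene")[120:220,200:300],4)
cv2.imwrite("pics/grip.png",np.hstack([a,b]))
E
```

```text
clock: 3.98
position: [0.5487, 0.0407, 0.1174]
ee_rot: [-0.0, 0.902, 0.433, -0.0]
contact_force: [-2.6, 1.1, -1.4]
width: 0.014
gripper_force: 30.1
clock 3.975 pos [0.5487 0.0407 0.1174] yaw 0.895 q6 0.62 w 0.014 gf 30.1 F [-2.6  1.1 -1.4] tilt [-0.0004  0.0001]
shift mm [ 0.1 -0.3  1.4] turn -0.03
```

View pics/grip.png

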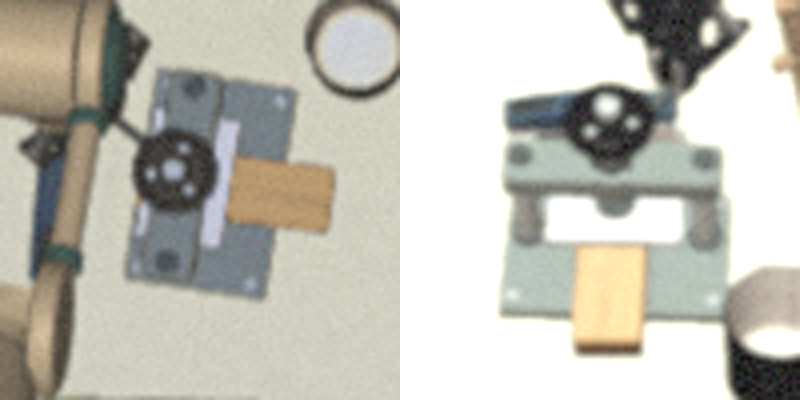

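The grip is held: width 14 mm, with the fingers around it at the arm's end (scene panel about (672,75)). Next I swing it anticlockwise by 63°.

```bash
python3 -m handwheel '[[[-0.5,-8.8,-0.8],[0,0,-1],1],[[-0.5,-8.8,-0.8],[0,0,-1],1],[[-0.5,-8.8,-0.8],[0,0,-1],1],[[-0.5,-8.8,-0.8],[0,0,-1],1],[[-0.5,-8.8,-0.8],[0,0,-1],1],[[-0.5,-8.8,-0.8],[0,0,-1],1],[[-0.5,-8.8,-0.8],[0,0,-1],1],[[-0.5,-8.8,-0.8],[0,0,-1],1],[[-0.5,-8.8,-0.8],[0,0,-1],1],[[-0.5,-8.8,-0.8],[0,0,-1],1],[[-0.1,-4.4,-0.4],[0,0,-0.5],1],[[0,0,0],[0,0,0],1],[[0,0,0],[0,0,0],1]]' 30; python3 -c "
from h import *
go(.462,.052,.124,1.998)"
```

```text
clock: 5.7
position: [0.4622, 0.052, 0.1259]
ee_rot: [0.0, 0.543, 0.84, 0.001]
contact_force: [0.4, 4.8, -0.3]
width: 0.014
gripper_force: 30.2
clock 5.7 pos [0.4622 0.052  0.1259] yaw 1.993 q6 -0.46 w 0.014 gf 30.2 F [ 0.4  4.8 -0.3] tilt [0.0011 0.0012]
shift mm [ 0.1 -0.2  1.9] turn -0.04
```

```bash
python3 -m handwheel '[[[0,0,0],[0,0,0],0],[[0,0,0],[0,0,0],0],[[0,0,0],[0,0,0],0],[[0,0,-25],[0,0,0],0],[[0,0,-35],[0,0,0],0],[[0,0,-35],[0,0,0],0],[[-42,0.4,0],[0,0,0],-1],[[-41,0.4,0],[0,0,0],-1],[[0,0,0],[0,0,1],-1],[[0,0,0],[0,0,1],-1],[[0,0,0],[0,0,1],-1],[[0,0,0],[0,0,1],-1],[[0,0,0],[0,0,1],-1],[[0,0,0],[0,0,1],-1],[[0,0,0],[0,0,1],-1],[[0,0,0],[0,0,1],-1],[[0,0,0],[0,0,1],-1],[[0,0,0],[0,0,1],-1],[[0,0,0],[0,0,0.6],-1]]'; python3 - <<'E'
from h import *
go(.4968,-.0235,.132,.88)
g=lambda im,s:cv2.convertScaleAbs(cv2.resize(im,None,fx=s,fy=s,interpolation=cv2.INTER_CUBIC),alpha=1.5,beta=15)
a=g(vision.get_image("top")[190:290,180:280],4);b=g(vision.get_image("scene")[120:220,200:300],4)
cv2.imwrite("pics/loose.png",np.hstack([a,b]))
E
```

```text
clock: 8.07
position: [0.4965, -0.0243, 0.2207]
ee_rot: [0.0, 0.904, 0.427, -0.0]
contact_force: [-0.4, 0.2, -0.4]
width: 0.085
gripper_force: 0.0
clock 8.075 pos [ 0.4965 -0.0243  0.2207] yaw 0.882 q6 0.5 w 0.085 gf 0.0 F [-0.4  0.2 -0.4] tilt [-0.     -0.0006]
shift mm [ 0.9 -0.3 88.7] turn 0.02
```

View pics/loose.png

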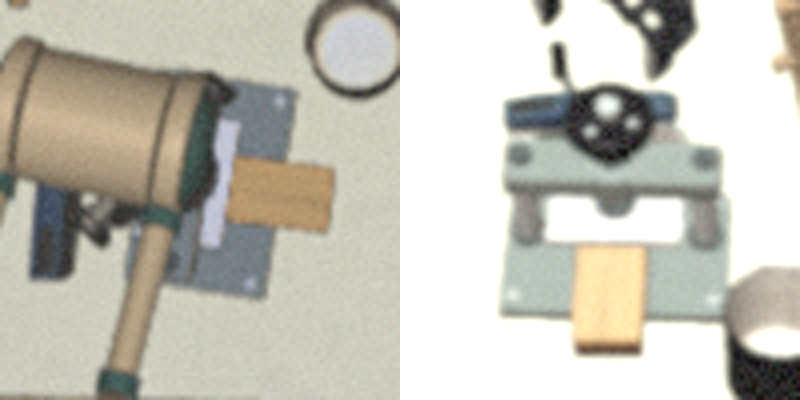

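The nut arm now points to the loose side (grip at panel (557,55)), and the wheel and wood haven't moved. I lower over the wheel and grip it.

```bash
python3 -m handwheel '[[[0.9,-0.3,25],[0,0,0],-1],[[0,0,25],[0,0,0],-1],[[0,0,15],[0,0,0],-1],[[0,0,12],[0,0,0],-1],[[0,0,10],[0,0,0],-1],[[0,0,0],[0,0,0],-1],[[0,0,0],[0,0,0],1],[[0,0,0],[0,0,0],1],[[0,0,0],[0,0,0],1],[[0,0,0],[0,0,0],1]]' 40; python3 -c "
from h import *
go(.4968,-.0235,.132,.88)"
```

```text
clock: 9.43
position: [0.4969, -0.0228, 0.1346]
ee_rot: [-0.0, 0.904, 0.428, 0.0]
contact_force: [-2.1, 0.7, 6.0]
width: 0.0645
gripper_force: 44.1
clock 9.425 pos [ 0.4969 -0.0228  0.1346] yaw 0.884 q6 0.5 w 0.0645 gf 44.1 F [-2.1  0.7  6. ] tilt [0.0007 0.0004]
shift mm [-0.6  0.4  2.6] turn 0.04
```

```bash
python3 -m handwheel '[[[0,0,-0.8],[0,0,-1],1],[[0,0,-0.8],[0,0,-1],1],[[0,0,-0.8],[0,0,-1],1],[[0,0,-0.8],[0,0,-1],1],[[0,0,-0.8],[0,0,-1],1],[[0,0,-0.8],[0,0,-1],1],[[0,0,-0.8],[0,0,-1],1],[[0,0,-0.8],[0,0,-1],1],[[0,0,-0.8],[0,0,-1],1],[[0,0,-0.8],[0,0,-1],1],[[0,0,-0.8],[0,0,-1],1],[[0,0,-0.8],[0,0,-1],1]]'; python3 -c "
from h import *
go(.4968,-.0235,.144,.88)"
```

```text
clock: 10.92
position: [0.4959, -0.0227, 0.1442]
ee_rot: [-0.001, 0.478, 0.878, -0.0]
contact_force: [-3.5, 2.0, 6.4]
width: 0.065
gripper_force: 44.3
clock 10.925 pos [ 0.4959 -0.0227  0.1442] yaw 2.144 q6 -0.76 w 0.065 gf 44.3 F [-3.5  2.   6.4] tilt [-0.0011  0.0006]
shift mm [-1.1  0.3  0.2] turn 12.07
```

```bash
python3 -m handwheel '[[[0,0,-0.8],[0,0,-1],1],[[0,0,-0.8],[0,0,-1],1],[[0,0,-0.8],[0,0,-1],1],[[0,0,-0.8],[0,0,-1],1],[[0,0,-0.8],[0,0,-1],1],[[0,0,-0.8],[0,0,-1],1],[[0,0,-0.8],[0,0,-1],1],[[0,0,-0.8],[0,0,-1],1],[[0,0,-0.8],[0,0,-1],1],[[0,0,-0.8],[0,0,-1],1],[[0,0,-0.8],[0,0,-1],1],[[0,0,0],[0,0,0],1],[[0,0,0],[0,0,0],1]]'; python3 -c "
from h import *
go(.4968,-.0235,.24,2.0)"
```

```text
clock: 12.55
position: [0.4955, -0.0235, 0.153]
ee_rot: [-0.001, -0.076, 0.997, -0.0]
contact_force: [-4.2, -0.6, 8.0]
width: 0.0649
gripper_force: 44.3
clock 12.55 pos [ 0.4955 -0.0235  0.153 ] yaw -2.99 q6 -1.91 w 0.0649 gf 44.3 F [-4.2 -0.6  8. ] tilt [-0.0019 -0.0011]
shift mm [ -1.1  -0.3 -87. ] turn 12.35
```

```bash
python3 -m handwheel '[[[0,0,0],[0,0,0],-1],[[0,0,0],[0,0,0],-1],[[0,0,0],[0,0,0],-1],[[0,0,-25],[0,0,0],-1],[[0,0,-30],[0,0,0],-1],[[0,0,-30],[0,0,1],-1],[[0,0,0],[0,0,1],0],[[0,0,0],[0,0,1],0],[[0,0,0],[0,0,1],0],[[0,0,0],[0,0,1],0],[[0,0,0],[0,0,1],0],[[0,0,0],[0,0,1],0],[[0,0,0],[0,0,1],0],[[0,0,0],[0,0,1],0],[[0,0,0],[0,0,1],0],[[0,0,0],[0,0,1],0],[[0,0,0],[0,0,1],0],[[0,0,0],[0,0,0.35],0],[[42,0,0],[0,0,0],0],[[41,0,0],[0,0,0],0]]'; python3 - <<'E'
from h import *
go(.462,.052,.126,1.998)
g=lambda im,s:cv2.convertScaleAbs(cv2.resize(im,None,fx=s,fy=s,interpolation=cv2.INTER_CUBIC),alpha=1.5,beta=15)
a=g(vision.get_image("top")[190:290,180:280],4);b=g(vision.get_image("scene")[120:220,200:300],4)
cv2.imwrite("pics/up.png",np.hstack([a,b]))
for h in (0,.017,.02):
  w=np.r_[.4968,-.0235,.165+h]; print(h,(px("top",w)-[180,190])*4,(px("scene",w)-[200,120])*4+[400,0])
print("grip top loose",(px("scene",np.r_[.462,.052,.1565])-[200,120])*4+[400,0])
E
```

```text
clock: 15.05
position: [0.4622, 0.0529, 0.2369]
ee_rot: [-0.0, 0.541, 0.841, 0.0]
contact_force: [0.1, 0.3, -0.3]
width: 0.0429
gripper_force: 0.0
clock 15.05 pos [0.4622 0.0529 0.2369] yaw 1.999 q6 -0.46 w 0.0429 gf 0.0 F [ 0.1  0.3 -0.3] tilt [-0.      0.0002]
shift mm [ -0.8  -0.5 110.9] turn 0.01
0 [171.30607203 167.57333618] [609.39667319 110.57721297]
0.017 [168.97711035 166.2556066 ] [608.21812469  95.13040915]
0.02 [168.56112788 166.02024317] [608.00764707  92.37175594]
grip top loose [558.11533036  45.96487417]
```

View pics/up.png

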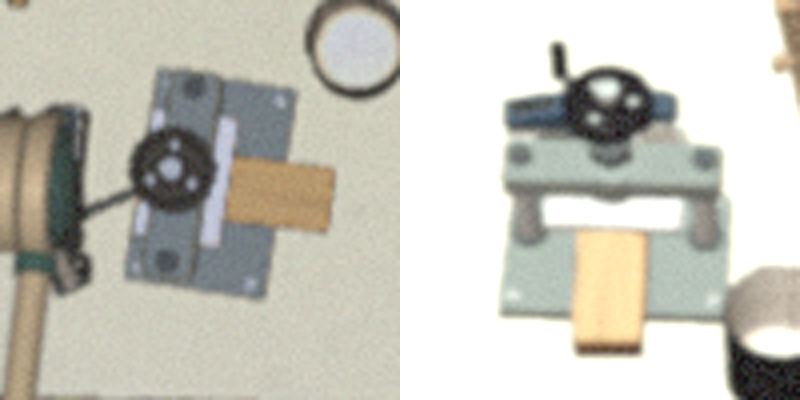

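The platen is up: the stem rose about 17 px in the scene panel, from (606,104) to (605,88), which is about 18 mm. The grip is at (557,46), where predicted. I grip it and swing back.

```bash
python3 -m handwheel '[[[-0.8,-0.5,30],[0,0,0],0],[[0,0,30],[0,0,0],0],[[0,0,25],[0,0,0],0],[[0,0,15],[0,0,0],0],[[0,0,11],[0,0,0],0],[[0,0,0],[0,0,0],1],[[0,0,0],[0,0,0],1],[[0,0,0],[0,0,0],1],[[0,0,0],[0,0,0],1]]' 30 && python3 -m handwheel '[[[-0.5,8.8,0.8],[0,0,1],1],[[-0.5,8.8,0.8],[0,0,1],1],[[-0.5,8.8,0.8],[0,0,1],1],[[-0.5,8.8,0.8],[0,0,1],1],[[-0.5,8.8,0.8],[0,0,1],1],[[-0.5,8.8,0.8],[0,0,1],1],[[-0.5,8.8,0.8],[0,0,1],1],[[-0.5,8.8,0.8],[0,0,1],1],[[-0.5,8.8,0.8],[0,0,1],1],[[-0.5,8.8,0.8],[0,0,1],1],[[-0.1,6.5,0.4],[0,0,0.5],1],[[0,0,0],[0,0,0],1],[[0,0,0],[0,0,0],1],[[0,0,0],[0,0,0],1]]'; python3 -c "
from h import *
go(.5485,.041,.116,.898)"
```

```text
clock: 16.27
position: [0.4626, 0.0512, 0.1265]
ee_rot: [0.001, 0.54, 0.841, 0.0]
contact_force: [0.4, -0.5, -0.4]
width: 0.014
gripper_force: 30.1
clock: 18.02
position: [0.5485, 0.0398, 0.1175]
ee_rot: [-0.002, 0.9, 0.435, -0.002]
contact_force: [-5.3, 0.5, 1.6]
width: 0.0142
gripper_force: 30.5
clock 18.025 pos [0.5485 0.0398 0.1175] yaw 0.9 q6 0.62 w 0.0142 gf 30.5 F [-5.3  0.5  1.6] tilt [-0.0056  0.0009]
shift mm [ 1.  -0.7  1.5] turn 0.02
```

The nut is back at the tight position, with the arm pressing lightly on the stop. I release and go above the wood's free end.

```bash
python3 -m handwheel '[[[0,0,0],[0,0,0],0],[[0,0,0],[0,0,0],0],[[0,0,0],[0,0,0],0],[[0,0,-30],[0,0,0],0],[[0,0,-45],[0,0,0],0],[[0,0,-45],[0,0,0],0],[[-43,13.5,0],[0,0,0],-1],[[-43,13.5,0],[0,0,0],-1],[[-43,13.5,0],[0,0,0],-1],[[-43,13.5,0],[0,0,0],-1],[[0,0,0],[0,0,-1],-1],[[0,0,0],[0,0,-1],-1],[[0,0,0],[0,0,-1],-1],[[0,0,0],[0,0,-1],-1],[[0,0,0],[0,0,-1],-1],[[0,0,0],[0,0,-0.2],-1],[[0,0,0],[0,0,0],-1]]'; python3 - <<'E'
from h import *
go(.484,-.128,.010,1.448)
g=lambda im,s:cv2.convertScaleAbs(cv2.resize(im,None,fx=s,fy=s,interpolation=cv2.INTER_CUBIC),alpha=1.5,beta=15)
a=g(vision.get_image("top")[185:285,180:280],4);b=g(vision.get_image("scene")[120:220,200:300],4)
cv2.imwrite("pics/tight.png",np.hstack([a,b]))
print("grip tight",(px("scene",np.r_[.5485,.041,.148])-[200,120])*4+[400,0],(px("top",np.r_[.5485,.041,.148])-[180,185])*4)
E
```

```text
clock: 20.15
position: [0.4867, -0.1291, 0.2377]
ee_rot: [0.0, 0.751, 0.661, 0.0]
contact_force: [-0.1, 0.0, -0.4]
width: 0.0854
gripper_force: 0.0
clock 20.15 pos [ 0.4867 -0.1291  0.2377] yaw 1.443 q6 -0.27 w 0.0854 gf 0.0 F [-0.1  0.  -0.4] tilt [ 0.0002 -0.0002]
shift mm [  0.8  -2.9 227.7] turn -0.04
grip tight [673.24402664  56.35405873] [ 93.11999662 120.62496866]
```

View pics/tight.png

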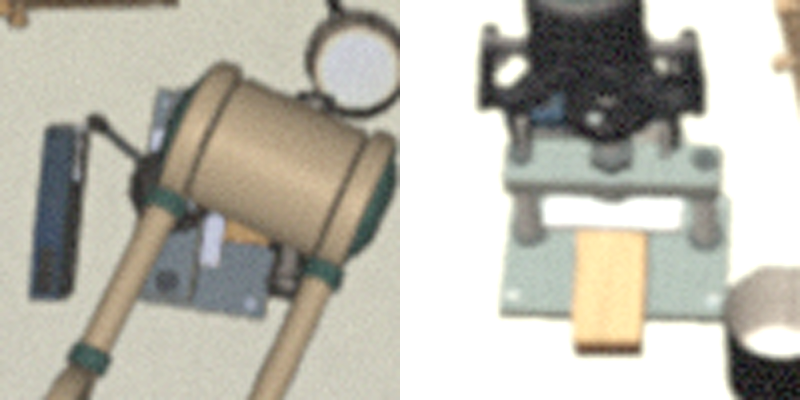

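Nut grip is at top panel (96,122), the same pixel as when tight at the start, and the wood is undisturbed. Before lowering I check the height of the wrist housing against the raised wheel.

```bash
python3 - <<'E'
from h import *
im=vision.get_image("scene")[10:170,170:340]
cv2.imwrite("pics/wr.png",cv2.convertScaleAbs(cv2.resize(im,None,fx=3.5,fy=3.5),alpha=1.5,beta=15))
for z in (.238,.31,.4,.45,.5,.55):
    print(z,(px("scene",np.r_[.4867,-.129,z])-[170,10])*3.5)
E
```

```text
0.238 [278.54912825 524.0833888 ]
0.31 [273.10684996 461.05629864]
0.4 [265.50335204 373.00009783]
0.45 [260.83335025 318.91675107]
0.5 [255.79749224 260.59641894]
0.55 [250.35103254 197.52090375]
```

View pics/wr.png

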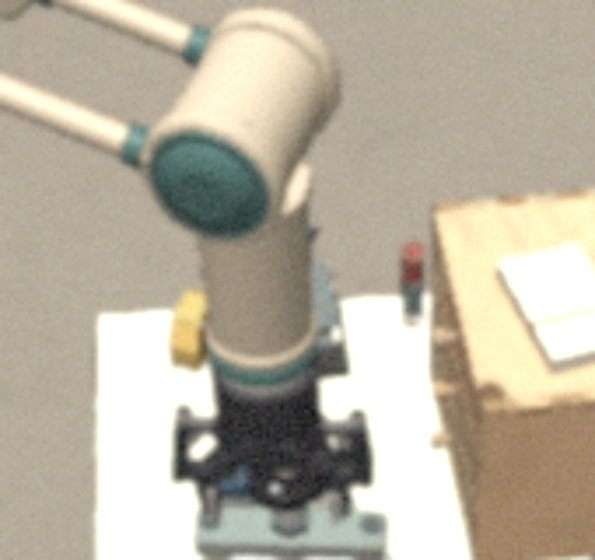

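The hand's column is slim up to about 0.28 m above the TCP (flange at row 380, crosswise housing above row 235). It will clear the wheel, so I lower over the wood.

```bash
python3 -m handwheel '[[[-1.5,-2.8,40],[0,0,0],-1],[[0,0,45],[0,0,0],-1],[[0,0,45],[0,0,0],-1],[[0,0,35],[0,0,0],-1],[[0,0,25],[0,0,0],-1],[[0,0,20],[0,0,0],-1],[[0,0,10],[0,0,0],-1],[[0,0,7],[0,0,0],-1],[[0,0,0],[0,0,0],-1],[[0,0,0],[0,0,0],1],[[0,0,0],[0,0,0],1],[[0,0,0],[0,0,0],1],[[0,0,0],[0,0,0],1],[[0,0,0],[0,0,0],1]]' 70; python3 -c "
from h import *
go(.4837,-.1302,.01,1.448)"
```

```text
clock: 22.05
position: [0.484, -0.1304, 0.0116]
ee_rot: [0.001, 0.75, 0.661, 0.0]
contact_force: [-1.1, 0.6, 4.5]
width: 0.0532
gripper_force: 71.5
clock 22.05 pos [ 0.484  -0.1304  0.0116] yaw 1.445 q6 -0.28 w 0.0532 gf 71.5 F [-1.1  0.6  4.5] tilt [ 0.0012 -0.0006]
shift mm [ 0.2 -0.4  1.6] turn -0.03
```

```bash
python3 -m handwheel '[[[0,0,-2],[0,0,0],1],[[-8,0,-1],[0,0,0],1],[[-12,0,0],[0,0,0],1],[[-15,0,0],[0,0,0],1],[[-15,0,0],[0,0,0],1],[[-15,0,0],[0,0,0],1],[[-15,0,0],[0,0,0],1],[[-12,0,0],[0,0,0],1],[[-6,0,0],[0,0,0],1],[[0,0,-15],[0,0,0],1],[[0,0,-20],[0,0,0],1],[[0,0,-20],[0,0,0],1],[[0,0,-20],[0,0,0],1],[[0,0,0],[0,0,0],1]]' 70; python3 -c "
from h import *
go(.3944,-.3423,.09,-.186)"
```

```text
clock: 23.8
position: [0.4727, -0.2277, 0.091]
ee_rot: [0.002, 0.75, 0.661, 0.001]
contact_force: [0.5, -1.0, -0.6]
width: 0.0532
gripper_force: 73.2
clock 23.8 pos [ 0.4727 -0.2277  0.091 ] yaw 1.445 q6 -0.46 w 0.0532 gf 73.2 F [ 0.5 -1.  -0.6] tilt [ 0.004  -0.0024]
shift mm [-123.5  -63.3    0.9] turn 15.58
```

```bash
python3 -m handwheel '[[[-31,-16.3,0],[0,0,0],1],[[-31,-16.3,0],[0,0,0],1],[[-31,-16.3,0],[0,0,0],1],[[-31,-16.3,0],[0,0,0],1],[[0,0,0],[0,0,0.8],1],[[0,0,0],[0,0,0.8],1],[[0,0,0],[0,0,1],1],[[0,0,0],[0,0,1],1],[[0,0,0],[0,0,1],1],[[0,0,0],[0,0,1],1],[[0,0,0],[0,0,1],1],[[0,0,0],[0,0,1],1],[[0,0,0],[0,0,1],1],[[0,0,0],[0,0,1],1],[[0,0,0],[0,0,1],1],[[0,0,0],[0,0,1],1],[[0,0,0],[0,0,1],1],[[0,0,0],[0,0,1],1],[[0,0,0],[0,0,1],1],[[0,0,0],[0,0,0.9],1]]' 70; python3 - <<'E'
from h import *
go(.3924,-.3419,.03,-.186)
cv2.imwrite("pics/o.png",cv2.convertScaleAbs(cv2.resize(np.hstack([vision.get_image("top")[190:310,270:390],vision.get_image("scene")[220:340,190:310]]),None,fx=3.3,fy=3.3,interpolation=cv2.INTER_CUBIC),alpha=1.5,beta=15))
E
```

```text
clock: 26.3
position: [0.3906, -0.3413, 0.088]
ee_rot: [-0.001, 0.996, -0.091, -0.001]
contact_force: [-1.0, 0.3, -1.5]
width: 0.0531
gripper_force: 73.5
clock 26.3 pos [ 0.3906 -0.3413  0.088 ] yaw -0.181 q6 0.9 w 0.0531 gf 73.5 F [-1.   0.3 -1.5] tilt [-0.0012  0.0016]
shift mm [ 1.9  0.4 58. ] turn 0.05
```

View pics/o.png

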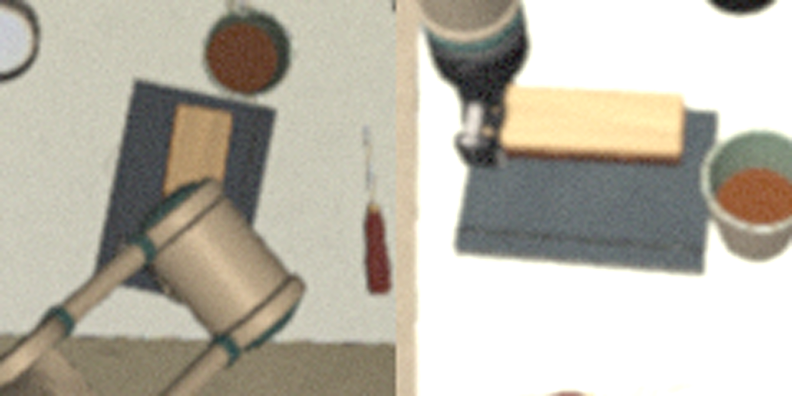

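The wood is level and aligned over the notebook: top panel wood (200,145) inside the notebook, its end short of the edge. I lower it.

```bash
python3 -m handwheel '[[[1.9,0.4,20],[0,0,0],1],[[0,0,20],[0,0,0],1],[[0,0,15],[0,0,0],1],[[0,0,10],[0,0,0],1],[[0,0,6],[0,0,0],1],[[0,0,3],[0,0,0],1],[[0,0,2],[0,0,0],1],[[0,0,0],[0,0,0],1]]' 70; python3 -c "
from h import *
go(.3924,-.3419,.01,-.186)"
```

```text
clock: 27.4
position: [0.393, -0.3432, 0.0129]
ee_rot: [0.0, 0.996, -0.089, 0.0]
contact_force: [-0.1, 0.6, -1.6]
width: 0.0529
gripper_force: 73.3
clock 27.4 pos [ 0.393  -0.3432  0.0129] yaw -0.178 q6 0.9 w 0.0529 gf 73.3 F [-0.1  0.6 -1.6] tilt [ 0.0004 -0.0005]
shift mm [-0.8 -1.1  2.9] turn 0.07
```

```bash
python3 -m handwheel '[[[0,0,1],[0,0,0],1],[[0,0,1],[0,0,0],1],[[0,0,0],[0,0,0],1]]' && python3 -m handwheel '[[[0,0,0],[0,0,0],-1],[[0,0,0],[0,0,0],-1],[[0,0,0],[0,0,0],-1],[[0,0,-10],[0,0,0],-1],[[0,0,-30],[0,0,0],-1],[[0,0,-45],[0,0,0],-1],[[0,0,-45],[0,0,0],-1],[[-40,0,-20],[0,0,0],-1],[[-40,0,0],[0,0,0],-1],[[-30,0,0],[0,0,0],-1],[[0,0,0],[0,0,0],-1]]'; python3 - <<'E'
from h import *
t=vision.get_image("top"); s=vision.get_image("scene")
# wood top outline: light-brown pixels inside the notebook's area
out={}
for n,im,(x0,y0,x1,y1) in(("top",t,(300,210,355,285)),("scene",s,(210,235,295,305))):
    hsv=cv2.cvtColor(im[y0:y1,x0:x1],cv2.COLOR_BGR2HSV)
    m=cv2.inRange(hsv,(8,60,90),(25,200,255)); m=cv2.morphologyEx(m,cv2.MORPH_OPEN,np.ones((3,3)))
    k,l,st,ce=cv2.connectedComponentsWithStats(m); i=1+st[1:,4].argmax()
    pts=np.argwhere(l==i)[:,::-1]+[x0,y0]
    w=np.array([onz(n,p,.042) for p in pts],np.float32)
    (c,sz,a)=cv2.minAreaRect(w*1000); print(n,len(pts),"centre",np.round(c,0),"size",np.round(sz,0),"ang",round(a,1))
nb=np.array([.4583,-.3543]);
E
```

```text
clock: 27.78
position: [0.3928, -0.343, 0.0107]
ee_rot: [0.0, 0.996, -0.089, -0.0]
contact_force: [-0.3, 0.2, -1.1]
width: 0.0535
gripper_force: 73.3
clock: 29.15
position: [0.2831, -0.3227, 0.1615]
ee_rot: [0.0, 0.996, -0.09, 0.0]
contact_force: [-0.0, -0.4, -0.1]
width: 0.0853
gripper_force: 0.0
top 740 centre [ 461. -353.] size [ 52. 157.] ang 82.3
scene 1149 centre [ 459. -354.] size [ 59. 164.] ang 81.7
```

The wood lies within 3 mm of the notebook centre and about 3° of its length in both views, and the hand is clear. I hand the job in.

```bash
python3 -c "
from rig import manip
print(manip.sign_off())"
```

```text
the job is handed in; nothing more can be done
None
```

The job is handed in, with no verdict returned: the jam nut was loosened, the platen wound up about 19 mm or more and the nut tightened again, and the wrist rest was laid flat on the notebook, centred to about 3 mm, at 29 s of the 72 s allowed.

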